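Clamp a printing block in the ratchet vise

ROBOT

A 6-joint arm with a two-finger parallel gripper is mounted at the origin on the work surface. World frame = base frame: x ahead of the robot, y to its left, z up, the work surface at z = 0. Lengths are in m, angles in rad, forces in N, time in s.
With the tool pointing down it reaches from about 0.35 to 0.85 m from the base axis. Payload 8.1 kg.
Tool frame: the origin (TCP) lies midway between the tips of the shut fingers; the grasp point (between the pads) lies 19 mm behind it; z points along the fingers, y is the direction in which the jaws open and shut (so a half turn about z gives the same grasp; the last joint's range is limited). The gripper opens to 93 mm and grips with 3 to 60 N. Pads are 15 mm wide; open, the fingers measure 128 mm over their backs; the gripper's body (75 mm by 188 mm) begins 65 mm behind the grasp point.
Start: joints at [-1.268, 0.13, 1.488, -0, 1.523, -0.085], TCP at [0.227, -0.555, 0.219] pointing down, gripper open.
Joint ranges: [-2.96, 2.96], [-0.89, 2.26], [0.02, 2.5], [-1.34, 4.48], [0, 2.73], [-2.66, 2.66]. Speed limits (rad/s): [2.39, 2.39, 2.79, 3.14, 3.14, 3.14].

INTERFACE

Orientations are given as a rotation vector (axis times angle).
In Python, from plant import robot gives the robot as it stands. The module is installed in compiled form; this text tells all that it offers.
- The arm moves only by the shell command python3 -m pendant 'ROWS' [FORCE]. ROWS is JSON, a list of rows, each an object with "translation": the shift along the tool's x, y, z in mm, a list of three; "twist": the turn, a rotation vector about the tool's x, y, z in rad, a list of three; "grip": the opening, from -1 (shut) to 1 (fully open). A call has exactly 10 rows; each row shifts and turns the pose as measured when the row begins, along the tool's axes as they then stand; what a row does not reach is not made up. A row lasts 1/10 s, in which the tool goes at most 50 mm and 8.59 degrees, less where a joint would pass 70% of its speed; a pose out of reach is approached as far as the arm can. A call is refused whole if a number of a shift passes 50 or a number of a turn 0.15, either way. A call with a gripper value outside its range is refused whole. The fingers move at their own pace and stop on an object; FORCE is the grip in N (left out, the last holds). Time passes only in rows, so rows that do not move let the fingers close, or fill a call up. It gives the time, the measured TCP pose, the force and the opening at its end, in the units of the state.
- robot.read_state(): the state, without advancing time (a new reading comes with each control period).
- robot.read_camera(name): name is "scene" or "top" or "wrist"; returns (picture, depth): 384x512x3 uint8, red, green, blue; 384x512 float32, m along the optical axis (not along the pixel's ray), 0 where there is no reading.
- robot.camera_info(name): a dict with "vertical_fov" (degrees; the focal length in pixels is half the picture's height over the tangent of half this angle, whatever the lens; pixels are square), "cx", "cy" (the principal point, pixels), "cam_to_world" (4x4, takes a point from camera to world coordinates). Camera axes: x right, y up, looking along -z (the intrinsics and any distortion apply to the point x, -y, -z); pixel columns grow to the right and rows downward; lengths in m; the calibration is good to about 2 mm. The wrist camera is an equidistant fisheye: a pixel r from the principal point sees the ray r / f radians off the axis. A picture is of the moment at which its call begins: read the wrist's pose just before it. camera_info takes no time and is no camera call; for the wrist camera it gives the pose at the moment of the call.
- robot.close_job(): hands the job in, once; it reports no verdict.
The state is a dict: "t": time; "q": joint angles; "dq": joint speeds; "joint_torque": joint torques, N m; "tool_pos": TCP position; "orientation": TCP orientation; "force": force on the tool from outside, world axes, zero at the start; "wrist_torque": the same for the moment, N m; "opening": finger opening in m.
Only numpy, scipy, OpenCV 4.12 (cv2) and the standard library are available. Lean on these libraries where they do the work, as an engineer would, in place of code of your own. Each camera call takes 0.05 s, during which the arm holds its last target. There are 200 camera calls.

TASK

Stand the small brown printing block in the nest of the green ratchet vise, carved face up, and push it gently but fully home into the corner, against both the end stop and the side fence, and let go of it. Then turn the T-bar knob clockwise until the cork pad just meets the block, and on until the pawl has dropped twice more, no further, and let go so that the pawl holds the block clamped. Leave the other things on the bench alone.

Things in the scene. Friction and masses are not known exactly. Their poses are not given: they have to be found in the camera images.
- block: the part-carved printing block to be clamped: brown wood with a small carved relief on its light-brown top face, 90 mm long (its y), 56 mm wide (its x), 50 mm high, about 0.2 kg. Origin at the centre of its underside, z up. It stands upright on the bench at the start; either end may face the stop.
- vise: dark green bench ratchet vise, bolted down, 106 x 290 mm, base top 16 mm above the bench. Origin on the bench under its middle, z up. It clamps along its y: the wooden nest is at the -y end, the knob at the +y end (84 mm along +y), the jaw between them closes towards -y.
- nest: the vise's nest, same frame as vise: wooden bed, top 22 mm above the bench, x -46 to +28, y -120 to -30 mm; green end stop 92 mm wide, face at y = -120 mm, top 58 mm above the bench; low steel side fence, face at x = +28 mm, y -119 to -33 mm, 12 mm thick, top 38 mm above the bench. The block goes into the corner of these two faces.
- nest_home (a point): point on the top of the bed (22 mm above the bench) where the block's origin is when the block stands fully home against both the end stop and the side fence, its long side along the vise's y; axes as the vise.
- jaw_top (a point): middle of the front upper edge of the green sliding jaw body (56 mm wide, top 65 mm above the bench); axes as the vise. At the start of the knob it is 36.5 mm (along the vise's +y) from the near end face of a block at home; it advances 16 mm per radian of knob.
- jaw: the jaw with its pad (use jaw_top for its place). The steel and cork pad, 48 mm wide, 30 to 58 mm above the bench, stands ahead of the jaw on sprung plungers by an amount set with a locked screw that differs each time: its free face is 20.5 to 27.5 mm ahead of jaw_top. Pushed back, it yields only above about 4 N, then 1 mm for each further 1.3 N, up to 10 mm.
- knob_grip (a point): on the knob's axis, 92 mm above the bench, the height to grip: dark wooden T-bar 64 mm long (the point's x), 20 mm wide (its y), 74 to 106 mm above the bench, over a 32 mm hub and a steel ratchet wheel 84 mm across, 47 to 55 mm above the bench. z up. Clockwise from above (yaw falling) closes the jaw.
- knob (a joint): knob and wheel angle, rad: 0 at start, growing clockwise. 30 teeth: a click at each multiple of 0.209, 3.35 mm of jaw. The pawl drops fully about 0.02 past the tooth and then holds (resting up to 0.02 short of the multiple); let go short, it springs back a tooth. No backing off. Free turning takes 0.06 rising to 0.12 N m before each click, where it drops away; the pad adds its force times 16 mm.
- red_block: finished printing block with a dark red carved top, 130 x 70 x 60 mm; a bystander, to be left alone. Origin on the bench under it
- gouge_a: carving gouge with a light wooden handle, 205 mm long along its x; a bystander, to be left alone. Origin on the bench under it
- gouge_b: carving gouge with a dark wooden handle, 205 mm long along its x; a bystander, to be left alone. Origin on the bench under it
- mallet: wooden carver's mallet lying on its side, head 95 mm long and 72 mm across, handle towards its -x; a bystander, to be left alone. Origin on the bench under it
- round_block: dark round wooden block, 90 mm across, 55 mm high; a bystander, to be left alone. Origin on the bench under it
- oilstone: grey sharpening stone 50 x 150 x 25 mm; a bystander, to be left alone. Origin on the bench under it
- dye_jar: amber glass dye jar, 54 mm across, 75 mm high; a bystander, to be left alone. Origin on the bench under it
- brush: dusting brush, 170 mm long along its x; a bystander, to be left alone. Origin on the bench under it

How it is judged:
On the way, in this order (a step that is already met when the one before it is completed fails the run):
1. the block stands fully home in the corner of the nest, let go of, before the pad touches it (x of block in the frame of nest_home between -0.0025 and 0.0025 m and y of block in the frame of nest_home between -0.0025 and 0.0025 m and z of block in the frame of nest_home between -0.002 and 0.002 m and angle between the y axis of block and the y axis of vise, either way round below 0.05 rad and angle between block's own z axis and vertical below 0.04 rad and contact force between the fingers and block below 0.2 N and contact force between block and jaw below 0.2 N), for 0.2 s.
2. the pad clamps the block (contact force between block and jaw above 7.2 N), for 0.2 s.
At the end, for the whole second after the job is handed in: The block stands flat on the bed within 2.5 mm of home against the stop and fence and square to within 0.05 rad; the released knob is held by the pawl two clicks after the pad met the block, so that the pad presses the block with 7.2 to 14 N; all is at rest (x of block in the frame of nest_home between -0.0025 and 0.0025 m and y of block in the frame of nest_home between -0.0025 and 0.0025 m and z of block in the frame of nest_home between -0.002 and 0.002 m and angle between the y axis of block and the y axis of vise, either way round below 0.05 rad and angle between block's own z axis and vertical below 0.04 rad and contact force between block and jaw between 7.2 and 14 N and linear speed of block below 0.01 m/s and velocity of joint knob between -0.05 and 0.05 rad/s); the robot touches nothing.
It fails at once if the pad bruises the block (over 17 N) (contact force between block and jaw above 17 N).
It fails at once if the block is rammed or dropped into the nest (over 60 N) (contact force between block and nest above 60 N).
It fails at once if another thing on the bench is disturbed (moved over 25 mm) (distance of any of red_block, gouge_a, gouge_b, mallet, round_block, oilstone, dye_jar, brush from where it was at the start of the episode above 0.025 m).
It also fails if it takes over 72 s, if anything falls off the work surface, if the arm or the gripper's body presses on something with over 40 N, if the wrist force passes 120 N, or if a joint passes its speed limit or range.

## Working session

There is one attempt and no reset: what is moved stays moved. The work goes in short steps, Python scripts to look and compute and a shell command to move; the robot and the scene stay as the last step left them, time stands still between calls to the robot, and variables do not carry over. Pictures are saved under pics/ and viewed, about 8 in all and at most 12, crops included, and the job is handed in when it is done.

```bash
mkdir -p pics
cat > h.py <<'E'
import numpy as np, cv2
from scipy.spatial.transform import Rotation as R
from plant import robot
def cam(name):
    i=robot.camera_info(name); p,d=robot.read_camera(name); return p,d,i
def pts(d,i):
    h,w=d.shape; f=h/2/np.tan(np.radians(i["vertical_fov"])/2)
    v,u=np.mgrid[:h,:w]; x=(u-i["cx"])/f; y=(v-i["cy"])/f
    P=np.stack([x*d,-y*d,-d,np.ones_like(d)],-1)
    return (P@np.array(i["cam_to_world"]).T)[...,:3]
def st():
    s=robot.read_state(); print("t",round(s["t"],2),"p",np.round(s["tool_pos"],4),"rv",np.round(s["orientation"],3),"F",np.round(s["force"],1),"M",np.round(s["wrist_torque"],2),"op",round(s["opening"],4)); return s
E
python3 - <<'E'
from h import *
st()
for n in ("scene","top"):
    p,d,i=cam(n); cv2.imwrite(f"pics/{n}0.png",p[...,::-1]); np.savez(f"{n}0.npz",p=p,d=d,P=pts(d,i)); print(n,i, (d==0).mean())
a=np.vstack([cv2.imread("pics/top0.png"),cv2.imread("pics/scene0.png")]); 
cv2.imwrite("pics/both.png",cv2.resize(np.hstack([cv2.imread("pics/top0.png"),cv2.imread("pics/scene0.png")]),(800,300)))
E
```

```text
t 0.0 p [ 0.2267 -0.5549  0.2176] rv [-3.081 -0.605  0.   ] F [-0.2 -0.8  0.5] M [0.02 0.   0.01] op 0.0929
scene {'vertical_fov': 50.41662185102673, 'cx': 253.49708139184892, 'cy': 194.16015236051467, 'cam_to_world': array([[-0.71516156, -0.54081055,  0.44279553,  1.19166189],
       [ 0.69892012, -0.56001343,  0.44485461,  0.67687002],
       [ 0.00738938,  0.62762162,  0.77848346,  1.19590644],
       [ 0.        ,  0.        ,  0.        ,  1.        ]])} 0.0037078857421875
top {'vertical_fov': 51.39194058150632, 'cx': 255.0744329925017, 'cy': 195.17551497517658, 'cam_to_world': array([[-0.01493905,  0.98752568, -0.15674777,  0.38510614],
       [-0.99974474, -0.01740962, -0.01440024,  0.00600527],
       [-0.01694953,  0.15649263,  0.98753368,  1.16968191],
       [ 0.        ,  0.        ,  0.        ,  1.        ]])} 0.0039520263671875
```

View pics/top0.png

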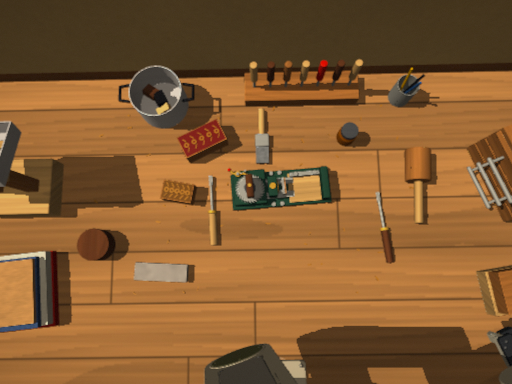

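The top view shows the block at about (179,190) and the vise at about (280,188), with its knob end on the left (250,187) and the nest on the right (307,188). The red block is at (203,140) and a gouge stands at x≈212. Next I'll measure the positions.

Run:
```python
from h import *
z=np.load("top0.npz"); P=z["P"]; p=z["p"]; s=np.load("scene0.npz"); Q=s["P"]; 
def rect(m,P,n):
    X=P[m][:,:2]; X=X.astype(np.float32); r=cv2.minAreaRect(X*1000); print(n,m.sum(),"c",np.round(r[0],1),"size",np.round(r[1],1),"ang",round(r[2],1),"z",np.round(np.median(P[m][:,2]),4))
def box(u0,u1,v0,v1):
    m=np.zeros(P.shape[:2],bool); m[v0:v1,u0:u1]=1; return m
print("bench z", np.median(P[205:215,160:200,2]), np.median(P[215:225,260:320,2]))
m=box(155,203,172,210)&(P[...,2]>.043)&(P[...,2]<.06); rect(m,P,"block top")
c=P[m][:,:2].mean(0); print(c)
v=box(222,335,160,215)
for lo,hi,n in((.012,.020,"base16"),(.0205,.026,"bed"),(.034,.042,"fence"),(.052,.061,"stop/pad"),(.0615,.07,"jaw"),(.09,.115,"bar"),(.045,.058,"wheel")):
    m=v&(P[...,2]>lo)&(P[...,2]<hi)
    if m.sum()>5: rect(m,P,n)
hsv=cv2.cvtColor(p,cv2.COLOR_RGB2HSV)
g=v&(hsv[...,0]>60)&(hsv[...,0]<95)&(hsv[...,1]>100); rect(g,P,"green")
# scene camera
S=(np.abs(Q[...,0]-c[0])<.07)&(np.abs(Q[...,1]-c[1])<.07)&(Q[...,2]>.043)&(Q[...,2]<.06); rect(S,Q,"block scene")
im=cv2.imread("pics/top0.png")[150:220,150:340]; im=cv2.resize(im,None,fx=4,fy=4,interpolation=cv2.INTER_CUBIC)
sm=cv2.imread("pics/scene0.png"); mm=(np.abs(Q[...,0]-.42)<.2)&(np.abs(Q[...,1]-.03)<.3)&(Q[...,2]>.01)
vv,uu=np.where(mm); k=sm[vv.min():vv.max(),uu.min():uu.max()]; print(uu.min(),vv.min(),k.shape)
k=cv2.resize(k,(400,int(400*k.shape[0]/k.shape[1])))[:310]
o=np.zeros((600,800,3),np.uint8); o[:280,:760]=im; o[285:285+k.shape[0],:400]=k; cv2.imwrite("pics/c1.png",o)
```

```text
bench z 0.00025264290690352187 -9.99186508586769e-05
block top 616 c [578.2 244.2] size [90.1 56.7] ang 79.7 z 0.051
[0.57784033 0.24367022]
base16 889 c [606.3 -51.2] size [143.2 289.5] ang 3.9 z 0.0166
bed 692 c [604.5 -47.1] size [137.  274.9] ang 3.7 z 0.0226
fence 276 c [593.  -46.7] size [100.3 262.4] ang 3.3 z 0.0394
stop/pad 715 c [592.1 -47. ] size [ 97.4 283.6] ang 0.9 z 0.056
jaw 182 c [590.7 -41.4] size [284.7  64.4] ang 85.3 z 0.0651
bar 171 c [582.3  36.1] size [64.1 19.6] ang 4.3 z 0.1059
wheel 799 c [590.6 -47.1] size [100.5 283.6] ang 0.9 z 0.0545
green 1111 c [516.7 -56.1] size [252.5 283.9] ang 4.5 z 0.0421
block scene 398 c [581.8 247.7] size [91.5 58.6] ang 79.6 z 0.0487
201 0 (259, 154, 3)
```

View pics/c1.png

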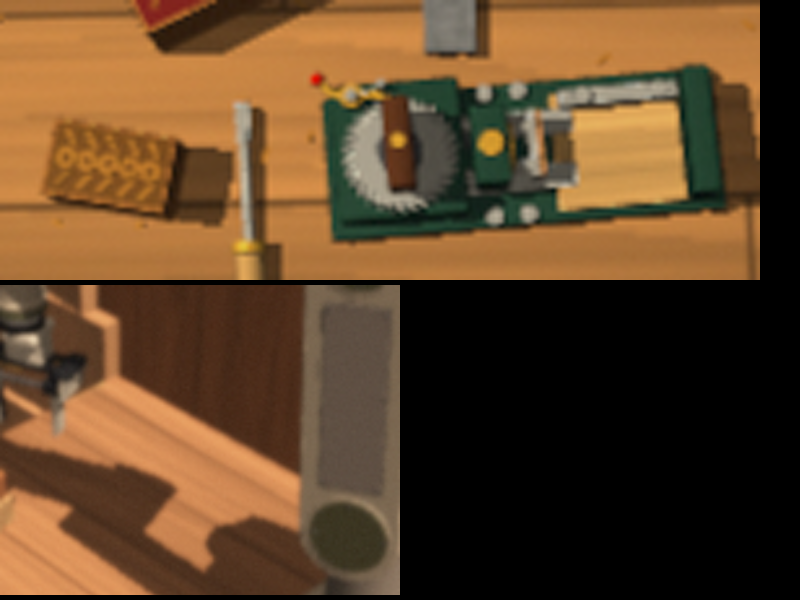

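The crop confirms the layout: the vise's yaw is small and positive, the fence is on its upper side in the image (+x), and the gouge lies between the block and the vise. Next I'll refine the vise pose and work out the first move.

```bash
cat >> h.py <<'E'
def delta(s,target,yawx):
    "shift in tool axes (mm) and twist about tool z to reach target with tool x at yawx, tool down"
    r=R.from_rotvec(s["orientation"]); m=r.as_matrix()
    T=np.array([[np.cos(yawx),np.sin(yawx),0],[np.sin(yawx),-np.cos(yawx),0],[0,0,-1]]).T
    T=np.column_stack([[np.cos(yawx),np.sin(yawx),0],[np.sin(yawx),-np.cos(yawx),0],[0,0,-1]])
    print("shift mm",np.round(m.T@(np.array(target)-s["tool_pos"])*1000,1),"twist",np.round((r.inv()*R.from_matrix(T)).as_rotvec(),3),"yawx now",round(np.arctan2(m[1,0],m[0,0]),4))
E
cat > vise.py <<'E'
from h import *
def fit(P,sel,lab):
    X=(P[sel][:,:2]*1000).astype(np.float32); r=cv2.minAreaRect(X); print(lab,len(X),np.round(r[0],1),np.round(r[1],1),round(r[2],1))
for f in ("top0","scene0"):
    P=np.load(f+".npz")["P"]; c0=np.array([.588,-.048]); a=np.radians(4.2)
    ax=np.array([np.cos(a),np.sin(a)]); ay=np.array([-ax[1],ax[0]])
    L=np.stack([(P[...,:2]-c0)@ax,(P[...,:2]-c0)@ay],-1)*1000; Z=P[...,2]*1000
    b=lambda x0,x1,y0,y1,z0,z1:(L[...,0]>x0)&(L[...,0]<x1)&(L[...,1]>y0)&(L[...,1]<y1)&(Z>z0)&(Z<z1)
    fit(P,b(-60,60,-160,-105,52,64),f+" stop"); fit(P,b(15,60,-116,-20,33,44),"fence"); fit(P,b(-40,40,-8,40,60,70),"jaw"); fit(P,b(-50,50,50,120,98,115),"bar")
    for n,m in(("stop",b(-60,60,-160,-105,52,64)),("fence",b(15,60,-116,-20,33,44)),("jaw",b(-40,40,-8,40,60,70)),("bed",b(-60,35,-120,-35,18,26))):
        if m.sum(): print(n,np.round(np.percentile(L[m],[2,50,98],axis=0),1).tolist())
E
python3 vise.py
python3 - <<'E'
from h import *
s=st(); delta(s,[.578,.244,.2],np.radians(79.7))
E
```

```text
top0 stop 228 [ 596.7 -177. ] [92.4 20.5] 3.7
fence 124 [ 626.9 -119.9] [12.7 82.5] 4.3
jaw 173 [586.9 -33.2] [55.1 40.1] 8.9
bar 166 [582.4  36.1] [64.  19.6] 4.3
stop [[-45.2, -138.8], [-1.9, -129.0], [42.3, -119.6]]
fence [[27.4, -114.9], [32.8, -75.7], [39.8, -34.2]]
jaw [[-26.7, 7.5], [-1.3, 20.4], [25.7, 32.6]]
bed [[-46.3, -118.1], [-10.7, -77.6], [26.8, -37.0]]
scene0 stop 97 [ 601.8 -173.6] [92.7 22.2] 3.4
fence 62 [ 626.6 -117.6] [25.8 87.4] 1.8
jaw 82 [593.2 -30. ] [58.9 41.8] 20.5
bar 85 [587.1  39.4] [64.7 20.3] 6.1
stop [[-38.1, -135.9], [3.6, -125.0], [46.7, -115.9]]
fence [[28.0, -115.9], [36.6, -78.3], [44.4, -31.4]]
jaw [[-23.7, -3.4], [3.8, 22.9], [31.8, 36.7]]
bed [[-42.1, -117.3], [-10.4, -77.3], [22.0, -36.0]]
t 0.1 p [ 0.2267 -0.5549  0.2177] rv [-3.081 -0.605  0.   ] F [ 0.5 -0.3  0.5] M [0.05 0.01 0.04] op 0.0929
shift mm [ 627.3 -606.8   18.8] twist [-1.000e-03 -1.000e-03 -1.003e+00] yawx now 0.3878
```

```bash
T='"twist":[0,0,0],"grip":0.6'; python3 -m pendant '[{"translation":[35,-34,0],"twist":[0,0,0],"grip":0.6},{"translation":[35,-34,0],"twist":[0,0,0],"grip":0.6},{"translation":[35,-34,0],"twist":[0,0,0],"grip":0.6},{"translation":[35,-34,0],"twist":[0,0,0],"grip":0.6},{"translation":[35,-34,0],"twist":[0,0,0],"grip":0.6},{"translation":[35,-34,0],"twist":[0,0,0],"grip":0.6},{"translation":[35,-34,0],"twist":[0,0,0],"grip":0.6},{"translation":[35,-34,0],"twist":[0,0,0],"grip":0.6},{"translation":[35,-34,0],"twist":[0,0,0],"grip":0.6},{"translation":[35,-34,0],"twist":[0,0,0],"grip":0.6}]'
python3 -c "
from h import *
s=st(); delta(s,[.578,.244,.2],np.radians(79.7))"
```

```text
t: 1.1
tool_pos: [0.4225, -0.0986, 0.2128]
orientation: [-3.077, -0.586, 0.005]
force: [1.2, -1.1, -0.1]
opening: 0.0744
t 1.1 p [ 0.4225 -0.0986  0.2128] rv [-3.077 -0.586  0.005] F [ 1.2 -1.1 -0.1] M [-0.04 -0.01  0.02] op 0.0744
shift mm [ 270.6 -261.3   15.1] twist [-0.01  -0.004 -1.014] yawx now 0.3766
```

```bash
python3 -m pendant '[{"translation":[34,-33,1],"twist":[0,0,0],"grip":0.6},{"translation":[34,-33,1],"twist":[0,0,0],"grip":0.6},{"translation":[34,-33,1],"twist":[0,0,0],"grip":0.6},{"translation":[34,-33,1],"twist":[0,0,0],"grip":0.6},{"translation":[34,-33,1],"twist":[0,0,0],"grip":0.6},{"translation":[34,-33,1],"twist":[0,0,0],"grip":0.6},{"translation":[34,-33,1],"twist":[0,0,0],"grip":0.6},{"translation":[20,-18,1],"twist":[0,0,0],"grip":0.6},{"translation":[0,0,0],"twist":[0,0,-0.14],"grip":0.6},{"translation":[0,0,0],"twist":[0,0,-0.14],"grip":0.6}]'
python3 -m pendant '[{"translation":[0,0,0],"twist":[0,0,-0.14],"grip":0.6},{"translation":[0,0,0],"twist":[0,0,-0.14],"grip":0.6},{"translation":[0,0,0],"twist":[0,0,-0.14],"grip":0.6},{"translation":[0,0,0],"twist":[0,0,-0.14],"grip":0.6},{"translation":[0,0,0],"twist":[0,0,-0.14],"grip":0.6},{"translation":[0,0,0],"twist":[0,0,0],"grip":0.6},{"translation":[0,0,0],"twist":[0,0,0],"grip":0.6},{"translation":[0,0,0],"twist":[0,0,0],"grip":0.6},{"translation":[0,0,0],"twist":[0,0,0],"grip":0.6},{"translation":[0,0,0],"twist":[0,0,0],"grip":0.6}]'
python3 - <<'E'
from h import *
s=st(); delta(s,[.578,.244,.2],np.radians(79.7))
p,d,i=cam("wrist"); print(i); cv2.imwrite("pics/w1.png",p[...,::-1]); np.savez("w1.npz",p=p,d=d,M=i["cam_to_world"])
E
```

```text
t: 2.1
tool_pos: [0.5719, 0.2509, 0.2013]
orientation: [-2.957, -1.03, 0.01]
force: [0.1, -0.5, 0.1]
opening: 0.0746
t: 3.1
tool_pos: [0.5691, 0.2513, 0.1955]
orientation: [-2.397, -2.006, 0.018]
force: [-0.0, -1.0, 0.2]
opening: 0.0743
t 3.1 p [0.5691 0.2513 0.1955] rv [-2.397 -2.006  0.018] F [-0.  -1.   0.2] M [-0.05 -0.06 -0.02] op 0.0743
shift mm [-5.6 10.  -4.7] twist [-0.019 -0.001  0.003] yawx now 1.3937
{'vertical_fov': 65.70646984690485, 'cx': 257.17900842786395, 'cy': 186.85464854136086, 'cam_to_world': array([[ 0.98385732,  0.1679299 ,  0.06184113,  0.58357537],
       [-0.17793405,  0.95483437,  0.23797228,  0.31685946],
       [-0.01908537, -0.24513441,  0.96930123,  0.36120206],
       [ 0.        ,  0.        ,  0.        ,  1.        ]])}
```

View pics/w1.png

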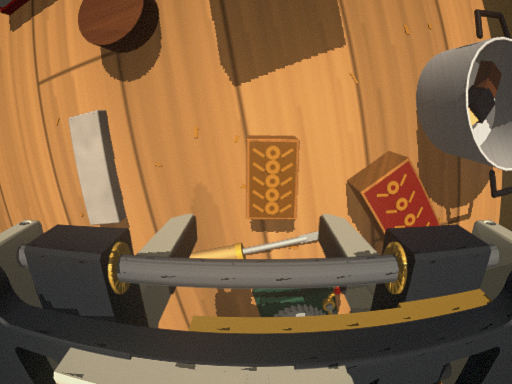

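The wrist view shows the block whole at about (272,178) with the fingers either side of it. I'll locate it through the fisheye model.

```bash
cat >> h.py <<'E'
def fpts(d,i):
    h,w=d.shape; f=h/2/np.tan(np.radians(i["vertical_fov"])/2)
    v,u=np.mgrid[:h,:w]; x=(u-i["cx"]); y=(v-i["cy"]); r=np.hypot(x,y)+1e-9; t=np.tan(r/f)/r
    P=np.stack([x*t*d,-y*t*d,-d,np.ones_like(d)],-1)
    return (P@np.array(i["cam_to_world"]).T)[...,:3]
E
python3 - <<'E'
from h import *
z=np.load("w1.npz"); i=robot.camera_info("wrist"); i["cam_to_world"]=z["M"]
P=fpts(z["d"],i); b=np.zeros(P.shape[:2],bool); b[120:232,235:310]=1
print("bench",np.median(P[100:115,200:300,2]))
m=b&(P[...,2]>.042)&(P[...,2]<.06); r=cv2.minAreaRect((P[m][:,:2]*1000).astype(np.float32)); print(m.sum(),r,np.median(P[m][:,2]), np.round(np.percentile(P[m],[1,99],axis=0),4))
E
```

```text
bench -0.0003551668314141221
4092 ((580.9450073242188, 244.84848022460938), (89.67079162597656, 54.49030685424805), 79.30366516113281) 0.050593629617535274 [[0.55   0.2002 0.0481]
 [0.612  0.2906 0.0532]]
```

```bash
python3 -c "
from h import *
s=st(); delta(s,[.5805,.245,.023],np.radians(79.5))"
```

```text
t 3.15 p [0.569  0.2513 0.1954] rv [-2.397 -2.007  0.018] F [ 1.6 -0.1 -0.1] M [-0.05 -0.03  0.01] op 0.0743
shift mm [ -4.4  15.7 172.2] twist [-0.019 -0.001  0.006] yawx now 1.3939
```

```bash
python3 -m pendant '[{"translation":[-2,6,0],"twist":[-0.01,0,0.003],"grip":0.6},{"translation":[-2,6,0],"twist":[-0.01,0,0.003],"grip":0.6},{"translation":[0,2,20],"twist":[0,0,0],"grip":0.6},{"translation":[0,1,20],"twist":[0,0,0],"grip":0.6},{"translation":[0,0,20],"twist":[0,0,0],"grip":0.6},{"translation":[0,0,20],"twist":[0,0,0],"grip":0.6},{"translation":[0,0,15],"twist":[0,0,0],"grip":0.6},{"translation":[0,0,10],"twist":[0,0,0],"grip":0.6},{"translation":[0,0,0],"twist":[0,0,0],"grip":0.6},{"translation":[0,0,0],"twist":[0,0,0],"grip":0.6}]'
python3 -c "
from h import *
s=st(); delta(s,[.5805,.245,.023],np.radians(79.5))"
```

```text
t: 4.15
tool_pos: [0.5893, 0.243, 0.0892]
orientation: [2.415, 1.999, 0.015]
force: [0.1, 0.2, 0.8]
opening: 0.0749
t 4.15 p [0.5893 0.243  0.0892] rv [2.415 1.999 0.015] F [0.1 0.2 0.8] M [-0.   -0.06 -0.01] op 0.0749
shift mm [ 0.1 -9.7 66.1] twist [ 0.011 -0.003 -0.004] yawx now 1.3831
```

```bash
python3 -m pendant '[{"translation":[0,-4,10],"twist":[0.006,0,0],"grip":0.6},{"translation":[0,-3,10],"twist":[0.004,0,0],"grip":0.6},{"translation":[0,-1,10],"twist":[0,0,0],"grip":0.6},{"translation":[0,0,10],"twist":[0,0,0],"grip":0.6},{"translation":[0,0,10],"twist":[0,0,0],"grip":0.6},{"translation":[0,0,6],"twist":[0,0,0],"grip":0.6},{"translation":[0,0,2],"twist":[0,0,0],"grip":0.6},{"translation":[0,0,0],"twist":[0,0,0],"grip":0.6},{"translation":[0,0,0],"twist":[0,0,0],"grip":0.6},{"translation":[0,0,0],"twist":[0,0,0],"grip":0.6}]'
python3 -c "
from h import *
s=st(); delta(s,[.5805,.245,.023],np.radians(79.5))"
```

```text
t: 5.15
tool_pos: [0.5826, 0.2454, 0.0285]
orientation: [-2.419, -2.003, -0.009]
force: [-0.4, 0.3, -0.3]
opening: 0.0738
t 5.15 p [0.5826 0.2454 0.0285] rv [-2.419 -2.003 -0.009] F [-0.4  0.3 -0.3] M [-0.01 -0.03  0.07] op 0.0738
shift mm [-0.8 -2.   5.4] twist [ 0.003 -0.005 -0.004] yawx now 1.3833
```

```bash
python3 -m pendant '[{"translation":[0,-1,3],"twist":[0.003,-0.003,0],"grip":0.6},{"translation":[0,-1,1],"twist":[0,-0.002,0],"grip":0.6},{"translation":[0,0,0],"twist":[0,0,0],"grip":0.6},{"translation":[0,0,0],"twist":[0,0,0],"grip":0.0},{"translation":[0,0,0],"twist":[0,0,0],"grip":-0.3},{"translation":[0,0,0],"twist":[0,0,0],"grip":-0.3},{"translation":[0,0,0],"twist":[0,0,0],"grip":-0.3},{"translation":[0,0,0],"twist":[0,0,0],"grip":-0.3},{"translation":[0,0,0],"twist":[0,0,0],"grip":-0.3},{"translation":[0,0,0],"twist":[0,0,0],"grip":-0.3}]' 15
python3 -c "
from h import *
s=st(); delta(s,[.5805,.245,.023],np.radians(79.5))"
```

```text
t: 6.15
tool_pos: [0.5815, 0.2462, 0.0256]
orientation: [2.419, 2.003, 0.003]
force: [-0.4, -0.5, 0.2]
opening: 0.056
t 6.15 p [0.5815 0.2462 0.0256] rv [2.419 2.003 0.003] F [-0.4 -0.5  0.2] M [-0.05  0.02  0.02] op 0.056
shift mm [-1.4 -0.7  2.6] twist [ 0.002 -0.001 -0.004] yawx now 1.3833
```

```bash
python3 -m pendant '[{"translation":[0,0,-10],"twist":[0,0,0],"grip":-0.3},{"translation":[0,0,-20],"twist":[0,0,0],"grip":-0.3},{"translation":[0,0,-30],"twist":[0,0,0],"grip":-0.3},{"translation":[0,0,-30],"twist":[0,0,0],"grip":-0.3},{"translation":[0,0,-30],"twist":[0,0,0],"grip":-0.3},{"translation":[0,0,-20],"twist":[0,0,0],"grip":-0.3},{"translation":[0,0,-5],"twist":[0,0,-0.06],"grip":-0.3},{"translation":[0,0,0],"twist":[0,0,-0.1],"grip":-0.3},{"translation":[0,0,0],"twist":[0,0,-0.08],"grip":-0.3},{"translation":[0,0,0],"twist":[0,0,0],"grip":-0.3}]'
python3 -c "
from h import *
s=st(); delta(s,[.591,-.116,.175],np.radians(94))"
```

```text
t: 7.15
tool_pos: [0.5794, 0.2454, 0.1809]
orientation: [2.153, 2.287, 0.0]
force: [0.1, -0.3, -1.6]
opening: 0.0561
t 7.15 p [0.5794 0.2454 0.1809] rv [2.153 2.287 0.   ] F [ 0.1 -0.3 -1.6] M [-0.11 -0.08  0.01] op 0.0561
shift mm [-361.5  -10.3    6.1] twist [ 0.001  0.    -0.009] yawx now 1.6314
```

```bash
python3 -m pendant '[{"translation":[-20,0,0],"twist":[0,0,0],"grip":-0.3},{"translation":[-40,-1,0],"twist":[0,0,0],"grip":-0.3},{"translation":[-45,-1,0],"twist":[0,0,0],"grip":-0.3},{"translation":[-45,-1,0],"twist":[0,0,0],"grip":-0.3},{"translation":[-45,-1,0],"twist":[0,0,0],"grip":-0.3},{"translation":[-45,-1,0],"twist":[0,0,0],"grip":-0.3},{"translation":[-45,-1,0],"twist":[0,0,0],"grip":-0.3},{"translation":[-35,-1,0],"twist":[0,0,0],"grip":-0.3},{"translation":[-20,0,0],"twist":[0,0,0],"grip":-0.3},{"translation":[-5,0,0],"twist":[0,0,0],"grip":-0.3}]'
python3 -m pendant '[{"translation":[-1,0,0],"twist":[0,0,0],"grip":-0.3},{"translation":[0,0,0],"twist":[0,0,0],"grip":-0.3},{"translation":[0,0,0],"twist":[0,0,0],"grip":-0.3},{"translation":[0,0,0],"twist":[0,0,0],"grip":-0.3},{"translation":[0,0,0],"twist":[0,0,0],"grip":-0.3},{"translation":[0,0,0],"twist":[0,0,0],"grip":-0.3},{"translation":[0,0,0],"twist":[0,0,0],"grip":-0.3},{"translation":[0,0,0],"twist":[0,0,0],"grip":-0.3},{"translation":[0,0,0],"twist":[0,0,0],"grip":-0.3},{"translation":[0,0,0],"twist":[0,0,0],"grip":-0.3}]'
python3 - <<'E'
from h import *
s=st(); delta(s,[.591,-.116,.175],np.radians(94))
p,d,i=cam("wrist"); np.savez("w2.npz",p=p,d=d,M=i["cam_to_world"]); cv2.imwrite("pics/w2.png",p[...,::-1])
E
```

```text
t: 8.15
tool_pos: [0.5881, -0.1104, 0.1826]
orientation: [-2.179, -2.263, 0.0]
force: [-0.8, 0.4, -1.9]
opening: 0.0559
t: 9.15
tool_pos: [0.5881, -0.1063, 0.1826]
orientation: [-2.176, -2.263, -0.001]
force: [0.2, 0.0, -2.2]
opening: 0.0557
t 9.15 p [ 0.5881 -0.1063  0.1826] rv [-2.176e+00 -2.263e+00 -1.000e-03] F [ 0.2  0.  -2.2] M [-0.01 -0.08  0.02] op 0.0557
shift mm [-9.8  2.5  7.6] twist [-0.001 -0.002 -0.031] yawx now 1.6099
```

View pics/w2.png

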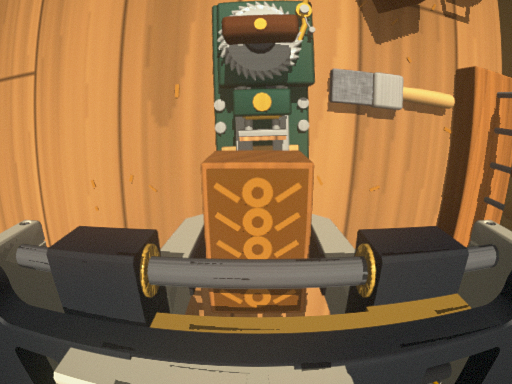

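The wrist view shows the block held squarely, with the jaw at about (262,105) and the T-bar at about (260,25), both visible. I'll refine the vise pose from these.

Run:
```python
from h import *
z=np.load("w2.npz"); i=robot.camera_info("wrist"); i["cam_to_world"]=z["M"]
P=fpts(z["d"],i); v,u=np.mgrid[:384,:512]; Z=P[...,2]
print("bench",np.median(P[120:180,130:170,2]))
def fit(m,n):
    r=cv2.minAreaRect((P[m][:,:2]*1000).astype(np.float32)); print(n,m.sum(),np.round(r[0],1),np.round(r[1],1),round(r[2],2),round(float(np.median(Z[m])),4))
B=(u>205)&(u<320)&(v<145)
fit(B&(v<60)&(Z>.098)&(Z<.112),"bar"); fit(B&(v>80)&(v<118)&(Z>.061)&(Z<.07),"jaw")
mb=(u>200)&(u<320)&(v>150)&(v<245); t=np.median(Z[mb]); print("held block top z",t)
m=mb&(abs(Z-t)<.004)
ee=P[m]; fit(m,"block top")
# outer green base edges: rows 75..145
base=(v>75)&(v<148)&(u>195)&(u<325)&(Z>.012)&(Z<.020); L=[];Rr=[]
for row in range(80,148,3):
    c=np.where(base[row])[0]
    if len(c)>4: L.append(P[row,c[0],:2]); Rr.append(P[row,c[-1],:2])
for E in(L,Rr):
    E=np.array(E); k=np.polyfit(E[:,1],E[:,0],1); print("edge slope deg",np.degrees(np.arctan(k[0])),"x at y=-.048",np.polyval(k,-.048))
```

```text
bench -0.00032650498919756243
bar 1722 [584.3  35.9] [63.8 20.7] 4.82 0.1053
jaw 1576 [588.7 -27.9] [56.5 26.3] 4.03 0.0651
held block top z 0.20744788533003808
block top 9230 [588.  -84.5] [61.9 44.9] 2.37 0.2077
edge slope deg -3.185492668331906 x at y=-.048 0.5381303769327569
edge slope deg -32.586015571421036 x at y=-.048 0.6395817948475575
```

```bash
python3 -m pendant '[{"translation":[-5,1,0],"twist":[0,0,-0.02],"grip":-0.3},{"translation":[-5,1,10],"twist":[0,0,-0.01],"grip":-0.3},{"translation":[-1,0,15],"twist":[0,0,0],"grip":-0.3},{"translation":[0,0,15],"twist":[0,0,0],"grip":-0.3},{"translation":[0,0,15],"twist":[0,0,0],"grip":-0.3},{"translation":[0,0,15],"twist":[0,0,0],"grip":-0.3},{"translation":[0,0,10],"twist":[0,0,0],"grip":-0.3},{"translation":[0,0,0],"twist":[0,0,0],"grip":-0.3},{"translation":[0,0,0],"twist":[0,0,0],"grip":-0.3},{"translation":[0,0,0],"twist":[0,0,0],"grip":-0.3}]'
python3 -c "
from h import *
s=st(); delta(s,[.5902,-.1175,.0545],np.radians(94.2))"
```

```text
t: 10.2
tool_pos: [0.5886, -0.1178, 0.0921]
orientation: [-2.137, -2.294, 0.003]
force: [0.4, -0.2, -1.4]
opening: 0.0559
t 10.2 p [ 0.5886 -0.1178  0.0921] rv [-2.137 -2.294  0.003] F [ 0.4 -0.2 -1.4] M [-0.02 -0.07  0.01] op 0.0559
shift mm [ 0.   1.8 37.6] twist [-0.006 -0.004 -0.002] yawx now 1.6419
```

```bash
python3 -m pendant '[{"translation":[0,1,8],"twist":[-0.004,-0.002,0],"grip":-0.3},{"translation":[0,1,8],"twist":[-0.002,-0.002,0],"grip":-0.3},{"translation":[0,0,8],"twist":[0,0,0],"grip":-0.3},{"translation":[0,0,6],"twist":[0,0,0],"grip":-0.3},{"translation":[0,0,3],"twist":[0,0,0],"grip":-0.3},{"translation":[0,0,0],"twist":[0,0,0],"grip":-0.3},{"translation":[0,0,0],"twist":[0,0,0],"grip":-0.3},{"translation":[0,0,0],"twist":[0,0,0],"grip":-0.3},{"translation":[0,0,0],"twist":[0,0,0],"grip":-0.3},{"translation":[0,0,0],"twist":[0,0,0],"grip":-0.3}]'
python3 -c "
from h import *
s=st(); delta(s,[.5902,-.1175,.0475],np.radians(94.2))"
```

```text
t: 11.2
tool_pos: [0.5927, -0.1181, 0.0589]
orientation: [2.137, 2.295, 0.003]
force: [-0.2, -0.1, -1.9]
opening: 0.0556
t 11.2 p [ 0.5927 -0.1181  0.0589] rv [2.137 2.295 0.003] F [-0.2 -0.1 -1.9] M [ 0.03 -0.04 -0.02] op 0.0556
shift mm [ 0.8 -2.5 11.4] twist [ 0.005  0.002 -0.002] yawx now 1.6421
```

```bash
python3 -m pendant '[{"translation":[0,-2,2],"twist":[0.003,0.001,0],"grip":-0.3},{"translation":[0,0,3],"twist":[0,0,0],"grip":-0.3},{"translation":[0,0,2],"twist":[0,0,0],"grip":-0.3},{"translation":[0,0,1],"twist":[0,0,0],"grip":-0.3},{"translation":[0,0,1],"twist":[0,0,0],"grip":-0.3},{"translation":[0,0,0],"twist":[0,0,0],"grip":-0.3},{"translation":[0,0,0],"twist":[0,0,0],"grip":-0.3},{"translation":[0,0,0],"twist":[0,0,0],"grip":-0.3},{"translation":[0,0,0],"twist":[0,0,0],"grip":-0.3},{"translation":[0,0,0],"twist":[0,0,0],"grip":-0.3}]'
python3 -c "
from h import *
s=st(); delta(s,[.5902,-.1175,.0475],np.radians(94.2))"
```

```text
t: 12.2
tool_pos: [0.5908, -0.1183, 0.0495]
orientation: [2.139, 2.297, 0.001]
force: [-0.8, -0.4, -2.5]
opening: 0.0557
t 12.2 p [ 0.5908 -0.1183  0.0495] rv [2.139e+00 2.297e+00 1.000e-03] F [-0.8 -0.4 -2.5] M [-0.05 -0.1  -0.  ] op 0.0557
shift mm [ 0.9 -0.6  2. ] twist [ 0.002  0.001 -0.002] yawx now 1.642
```

Next comes touchdown in small steps. The force should rise from -2 N.

```bash
python3 -m pendant '[{"translation":[0,0,1],"twist":[0,0,0],"grip":-0.3},{"translation":[0,0,0.7],"twist":[0,0,0],"grip":-0.3},{"translation":[0,0,0.5],"twist":[0,0,0],"grip":-0.3},{"translation":[0,0,0.5],"twist":[0,0,0],"grip":-0.3},{"translation":[0,0,0],"twist":[0,0,0],"grip":-0.3},{"translation":[0,0,0],"twist":[0,0,0],"grip":-0.3},{"translation":[0,0,0],"twist":[0,0,0],"grip":-0.3},{"translation":[0,0,0],"twist":[0,0,0],"grip":-0.3},{"translation":[0,0,0],"twist":[0,0,0],"grip":-0.3},{"translation":[0,0,0],"twist":[0,0,0],"grip":-0.3}]'
python3 -c "
from h import *
s=st(); delta(s,[.5902,-.1175,.0475],np.radians(94.2))"
```

```text
t: 13.2
tool_pos: [0.5912, -0.1185, 0.0476]
orientation: [2.139, 2.297, 0.002]
force: [-0.8, -0.2, 0.2]
opening: 0.0561
t 13.2 p [ 0.5912 -0.1185  0.0476] rv [2.139e+00 2.297e+00 2.000e-03] F [-0.8 -0.2  0.2] M [ 0.06  0.09 -0.  ] op 0.0561
shift mm [ 1.  -0.9  0.1] twist [ 0.003  0.002 -0.002] yawx now 1.6421
```

```bash
python3 -m pendant '[{"translation":[0,1,0],"twist":[0,0,0],"grip":-0.3},{"translation":[0,1,0],"twist":[0,0,0],"grip":-0.3},{"translation":[0,1,0],"twist":[0,0,0],"grip":-0.3},{"translation":[0,1,0],"twist":[0,0,0],"grip":-0.3},{"translation":[0,1,0],"twist":[0,0,0],"grip":-0.3},{"translation":[0,1,0],"twist":[0,0,0],"grip":-0.3},{"translation":[0,1,0],"twist":[0,0,0],"grip":-0.3},{"translation":[0,1,0],"twist":[0,0,0],"grip":-0.3},{"translation":[0,1,0],"twist":[0,0,0],"grip":-0.3},{"translation":[0,0.5,0],"twist":[0,0,0],"grip":-0.3}]' 8
python3 -c "
from h import *
s=st(); delta(s,[.5902,-.1175,.0475],np.radians(94.2))"
python3 -m pendant '[{"translation":[-1,0.5,0],"twist":[0,0,0],"grip":-0.3},{"translation":[-1,0.5,0],"twist":[0,0,0],"grip":-0.3},{"translation":[-1,0.5,0],"twist":[0,0,0],"grip":-0.3},{"translation":[-1,0.5,0],"twist":[0,0,0],"grip":-0.3},{"translation":[-1,0.5,0],"twist":[0,0,0],"grip":-0.3},{"translation":[-1,0.5,0],"twist":[0,0,0],"grip":-0.3},{"translation":[-1,0.5,0],"twist":[0,0,0],"grip":-0.3},{"translation":[-1,0.5,0],"twist":[0,0,0],"grip":-0.3},{"translation":[-1,0.5,0],"twist":[0,0,0],"grip":-0.3},{"translation":[-1,0.5,0],"twist":[0,0,0],"grip":-0.3}]'
python3 -c "
from h import *
s=st(); delta(s,[.5902,-.1175,.0475],np.radians(94.2))"
```

```text
t: 14.2
tool_pos: [0.5955, -0.118, 0.0477]
orientation: [-2.137, -2.293, 0.012]
force: [-3.5, 0.4, 1.1]
opening: 0.056
t 14.2 p [ 0.5955 -0.118   0.0477] rv [-2.137 -2.293  0.012] F [-3.5  0.4  1.1] M [-0.04  0.47 -0.04] op 0.056
shift mm [ 0.9 -5.3  0.3] twist [-0.01   0.    -0.003] yawx now 1.641
t: 15.2
tool_pos: [0.5956, -0.1181, 0.048]
orientation: [-2.121, -2.279, 0.01]
force: [-5.9, 4.1, 5.4]
opening: 0.0556
t 15.2 p [ 0.5956 -0.1181  0.048 ] rv [-2.121 -2.279  0.01 ] F [-5.9  4.1  5.4] M [ 0.66  0.88 -0.14] op 0.0556
shift mm [ 1.  -5.3  0.6] twist [-0.024 -0.016 -0.001] yawx now 1.6427
```

```bash
python3 -m pendant '[{"translation":[0,-0.5,-0.5],"twist":[-0.012,-0.008,0],"grip":-0.3},{"translation":[0,-0.5,-0.3],"twist":[-0.008,-0.006,0],"grip":-0.3},{"translation":[0,0,0],"twist":[-0.004,-0.003,0],"grip":-0.3},{"translation":[-0.5,0,0],"twist":[0,0,0],"grip":-0.3},{"translation":[-1,0,0],"twist":[0,0,0],"grip":-0.3},{"translation":[-1,0,0],"twist":[0,0,0],"grip":-0.3},{"translation":[-1.5,0,0],"twist":[0,0,0],"grip":-0.3},{"translation":[-1.5,0,0],"twist":[0,0,0],"grip":-0.3},{"translation":[-1.5,0,0],"twist":[0,0,0],"grip":-0.3},{"translation":[-1.5,0,0],"twist":[0,0,0],"grip":-0.3}]'
python3 -c "
from h import *
s=st(); delta(s,[.5902,-.1175,.0475],np.radians(94.2))"
```

```text
t: 16.2
tool_pos: [0.5956, -0.1215, 0.0483]
orientation: [-2.136, -2.298, -0.009]
force: [-0.9, 8.8, 1.5]
opening: 0.0559
t 16.2 p [ 0.5956 -0.1215  0.0483] rv [-2.136 -2.298 -0.009] F [-0.9  8.8  1.5] M [ 1.25  0.17 -0.07] op 0.0559
shift mm [ 4.4 -5.1  0.8] twist [ 0.002 -0.007 -0.   ] yawx now 1.6437
```

```bash
python3 -m pendant '[{"translation":[0,0.5,0],"twist":[0,-0.004,0],"grip":-0.3},{"translation":[-0.5,1,0],"twist":[0,0,0],"grip":-0.3},{"translation":[-0.5,1,0],"twist":[0,0,0],"grip":-0.3},{"translation":[-0.5,0.5,0],"twist":[0,0,0],"grip":-0.3},{"translation":[0,0,0],"twist":[0,0,0],"grip":-0.3},{"translation":[0,0,0],"twist":[0,0,0],"grip":-0.3},{"translation":[0,0,0],"twist":[0,0,0],"grip":-0.3},{"translation":[0,0,0],"twist":[0,0,0],"grip":-0.3},{"translation":[0,0,0],"twist":[0,0,0],"grip":-0.3},{"translation":[0,0,0],"twist":[0,0,0],"grip":-0.3}]'
python3 -c "
from h import *
s=st(); delta(s,[.5902,-.1175,.0475],np.radians(94.2))"
```

```text
t: 17.2
tool_pos: [0.5957, -0.1214, 0.0475]
orientation: [-2.133, -2.294, -0.0]
force: [-2.0, 3.1, -0.4]
opening: 0.0558
t 17.2 p [ 0.5957 -0.1214  0.0475] rv [-2.133 -2.294 -0.   ] F [-2.   3.1 -0.4] M [ 0.38  0.27 -0.04] op 0.0558
shift mm [ 4.3 -5.2  0.1] twist [-0.006 -0.006 -0.001] yawx now 1.6435
```

Both contacts are holding. I'll release to a narrow opening, which keeps the fence-side finger clear, then rise.

```bash
python3 -m pendant '[{"translation":[0,0,0],"twist":[0,0,0],"grip":0.3},{"translation":[0,0,0],"twist":[0,0,0],"grip":0.45},{"translation":[0,0,0],"twist":[0,0,0],"grip":0.6},{"translation":[0,0,0],"twist":[0,0,0],"grip":0.6},{"translation":[0,0,0],"twist":[0,0,0],"grip":0.6},{"translation":[0,0,0],"twist":[0,0,0],"grip":0.6},{"translation":[0,0,-3],"twist":[0,0,0],"grip":0.6},{"translation":[0,0,-10],"twist":[0,0,0],"grip":0.6},{"translation":[0,0,-15],"twist":[0,0,0],"grip":0.6},{"translation":[0,0,-20],"twist":[0,0,0],"grip":0.6}]'
python3 -m pendant '[{"translation":[-10,0,-30],"twist":[0,0,0],"grip":0.6},{"translation":[-20,0,-30],"twist":[0,0,0],"grip":0.6},{"translation":[-20,0,-20],"twist":[0,0,0],"grip":0.6},{"translation":[-20,0,0],"twist":[0,0,0],"grip":0.6},{"translation":[-20,0,0],"twist":[0,0,0],"grip":0.6},{"translation":[-10,0,0],"twist":[0,0,0],"grip":0.6},{"translation":[0,0,0],"twist":[0,0,0],"grip":0.6},{"translation":[0,0,0],"twist":[0,0,0],"grip":0.6},{"translation":[0,0,0],"twist":[0,0,0],"grip":0.6},{"translation":[0,0,0],"twist":[0,0,0],"grip":0.6}]'
python3 - <<'E'
from h import *
s=st()
p,d,i=cam("wrist"); np.savez("w3.npz",p=p,d=d,M=i["cam_to_world"]); cv2.imwrite("pics/w3.png",p[...,::-1])
E
```

```text
t: 18.2
tool_pos: [0.5955, -0.1228, 0.0968]
orientation: [-2.134, -2.294, 0.002]
force: [0.7, -0.3, 0.1]
opening: 0.0743
t: 19.2
tool_pos: [0.6052, -0.2257, 0.1879]
orientation: [-2.136, -2.302, -0.003]
force: [-0.0, 0.3, 0.0]
opening: 0.0742
t 19.2 p [ 0.6052 -0.2257  0.1879] rv [-2.136 -2.302 -0.003] F [-0.   0.3  0. ] M [-0.07 -0.13 -0.01] op 0.0742
```

View pics/w3.png

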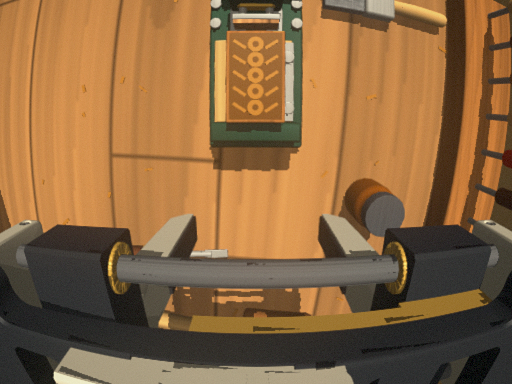

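The block sits in the corner, touching the stop along row ~123 and the fence along column ~286. Next I'll move the camera over the gap to measure the fit and the pad face.

```bash
python3 -m pendant '[{"translation":[20,0,0],"twist":[0,0,0],"grip":0.6},{"translation":[30,0,0],"twist":[0,0,0],"grip":0.6},{"translation":[30,0,0],"twist":[0,0,0],"grip":0.6},{"translation":[30,0,0],"twist":[0,0,0],"grip":0.6},{"translation":[20,0,0],"twist":[0,0,0],"grip":0.6},{"translation":[0,0,0],"twist":[0,0,0],"grip":0.6},{"translation":[0,0,0],"twist":[0,0,0],"grip":0.6},{"translation":[0,0,0],"twist":[0,0,0],"grip":0.6},{"translation":[0,0,0],"twist":[0,0,0],"grip":0.6},{"translation":[0,0,0],"twist":[0,0,0],"grip":0.6}]'
cat > gap.py <<'E'
from h import *
import sys
i=robot.camera_info("wrist")
def load(f):
    z=np.load(f); j=dict(i); j["cam_to_world"]=z["M"]; return z["p"],fpts(z["d"],j)
a=np.radians(4.2); ax=np.array([np.cos(a),np.sin(a)]); ay=np.array([-ax[1],ax[0]]); o=np.array([.5902,-.0478])
def prof(f,xs=(-15,-8,8,15)):
    p,P=load(f); L=np.stack([(P[...,:2]-o)@ax*1000,(P[...,:2]-o)@ay*1000,P[...,2]*1000],-1)
    # profile along y: max height per mm, |x|<20
    m=(abs(L[...,0])<18)&(L[...,1]>-150)&(L[...,1]<60)&(L[...,2]<90)
    for nm,z0,z1,y0,y1 in(("block top",68,76,-135,-20),("stop",54,62,-145,-112),("pad top",55,61.5,-40,15),("jaw top",62,68,-20,50)):
        k=m&(L[...,2]>z0)&(L[...,2]<z1)&(L[...,1]>y0)&(L[...,1]<y1)
        if k.sum()>10: print(f,nm,k.sum(),"y 1,99%",np.round(np.percentile(L[k][:,1],[1,99]),1),"z",round(float(np.median(L[k][:,2])),1))
    k=(L[...,2]>68)&(L[...,2]<76)&(L[...,1]>-130)&(L[...,1]<-25)&(abs(L[...,0])<45)
    r=cv2.minAreaRect((L[k][:,:2]).astype(np.float32)); print("block rect vise frame",np.round(r[0],1),np.round(r[1],1),round(r[2],2))
    return L
E
python3 - <<'E'
from gap import *
s=st(); j=robot.camera_info("wrist"); p,d=robot.read_camera("wrist"); np.savez("w4.npz",p=p,d=d,M=j["cam_to_world"])
L3=prof("w3.npz"); L=prof("w4.npz")
k=(abs(L[...,0])<30)&(L[...,1]>-45)&(L[...,1]<30); v,u=np.where(k); print(u.min(),u.max(),v.min(),v.max())
c=p[v.min():v.max(),u.min():u.max(),::-1]; cv2.imwrite("pics/w4.png",cv2.resize(c,None,fx=6,fy=6,interpolation=cv2.INTER_CUBIC)[:600,:800])
E
```

```text
t: 20.25
tool_pos: [0.5934, -0.0843, 0.1873]
orientation: [-2.13, -2.304, -0.004]
force: [-0.4, -0.8, 0.4]
opening: 0.0744
t 20.25 p [ 0.5934 -0.0843  0.1873] rv [-2.13  -2.304 -0.004] F [-0.4 -0.8  0.4] M [-0.01 -0.09  0.01] op 0.0744
w3.npz block top 3459 y 1,99% [-118.5  -31.3] z 72.9
w3.npz stop 717 y 1,99% [-139.1 -119.9] z 57.5
w3.npz pad top 411 y 1,99% [-17.3   7.3] z 57.2
block rect vise frame [ -0.7 -74.9] [89.2 56.8] 89.8
w4.npz block top 2961 y 1,99% [-117.5  -29.6] z 72.9
w4.npz pad top 371 y 1,99% [-29.6  -7.6] z 57.1
w4.npz jaw top 786 y 1,99% [ 6.8 32.3] z 65.1
block rect vise frame [ -0.6 -73.9] [89.6 56.3] 89.58
115 404 115 383
```

View pics/w4.png

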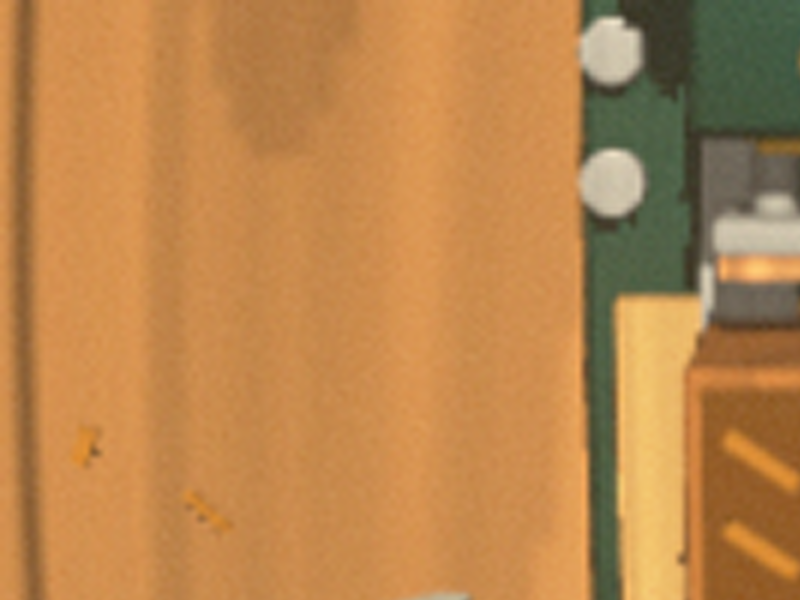

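The crop shows the steel plate with its cork face, then a gap, then the block's end face. I'll take depth profiles across the gap.

Run:
```python
from gap import *
for f,rng in(("w4.npz",None),("w3.npz",None)):
    p,P=load(f); L=np.stack([(P[...,:2]-o)@ax*1000,(P[...,:2]-o)@ay*1000,P[...,2]*1000],-1)
    for x0 in(-17,13):
        k=(abs(L[...,0]-x0)<2)&(L[...,1]>-34)&(L[...,1]<10)&(L[...,2]<75); v,u=np.where(k); col=int(np.median(u)); print(f,col)
        for r in range(v.min(),v.max()+1): print(r,np.round(L[r,col],1).tolist(),p[r,col].tolist(),end=' | ')
        print()
```

```text
w4.npz 241
135 [-16.1, 9.9, 64.4] [69, 87, 64] | 136 [-16.1, 8.9, 64.5] [64, 70, 52] | 137 [-16.1, 7.9, 65.0] [58, 59, 37] | 138 [-16.9, 5.8, 49.9] [84, 69, 37] | 139 [-16.9, 4.8, 50.8] [114, 90, 50] | 140 [-17.1, 3.4, 46.7] [103, 87, 58] | 141 [-17.1, 2.4, 47.1] [97, 90, 74] | 142 [-17.0, 1.5, 47.9] [99, 89, 76] | 143 [-17.1, 0.2, 45.9] [99, 92, 76] | 144 [-17.1, -0.8, 46.0] [96, 84, 71] | 145 [-17.1, -1.7, 47.2] [96, 86, 72] | 146 [-17.2, -2.9, 45.8] [98, 89, 76] | 147 [-17.1, -3.9, 46.7] [122, 114, 96] | 148 [-17.2, -5.0, 46.3] [154, 147, 127] | 149 [-17.1, -5.9, 47.4] [155, 148, 130] | 150 [-17.1, -6.9, 47.2] [152, 145, 126] | 151 [-16.9, -7.6, 50.6] [168, 160, 139] | 152 [-16.6, -7.7, 57.7] [201, 190, 166] | 153 [-16.6, -8.8, 56.9] [210, 197, 175] | 154 [-16.6, -9.7, 57.8] [202, 191, 168] | 155 [-16.6, -10.7, 57.7] [201, 191, 167] | 156 [-16.6, -11.8, 57.6] [193, 183, 159] | 157 [-16.6, -12.9, 57.2] [206, 165, 127] | 158 [-16.7, -14.0, 56.0] [241, 178, 105] | 159 [-16.6, -14.8, 57.6] [250, 198, 115] | 160 [-16.7, -16.1, 55.9] [251, 197, 116] | 161 [-18.5, -22.2, 23.6] [225, 163,
[... 4717 characters left out ...]
13.3, -10.3, 56.7] [220, 209, 187] | 17 [13.2, -11.9, 58.2] [209, 199, 179] | 18 [13.2, -12.8, 57.4] [151, 144, 127] | 19 [13.3, -13.3, 55.7] [122, 93, 65] | 20 [13.3, -14.5, 55.8] [136, 91, 53] | 21 [13.2, -16.0, 57.2] [139, 96, 58] | 22 [13.2, -17.2, 57.4] [125, 88, 53] | 23 [13.4, -16.9, 52.9] [75, 55, 34] | 24 [13.4, -17.9, 52.8] [77, 58, 42] | 25 [13.5, -17.9, 49.1] [75, 55, 33] | 26 [13.8, -16.8, 41.7] [76, 55, 38] | 27 [13.9, -17.2, 39.2] [73, 53, 35] | 28 [14.0, -17.6, 36.8] [72, 54, 37] | 29 [14.2, -17.4, 32.0] [85, 66, 52] | 30 [14.5, -16.7, 25.5] [136, 109, 87] | 31 [12.6, -31.2, 72.3] [197, 123, 64] | 32 [12.6, -32.1, 71.6] [196, 125, 62] | 33 [12.5, -33.4, 72.7] [169, 118, 67] |
```

Two views put the gap between pad and block at about 12.7 mm (0.79 rad). So tooth 4 (13.4 mm) is the first click after contact, and tooth 5 (1.047 rad) is the target, at about 9 N. Now I'll move to the knob.

```bash
python3 -m pendant '[{"translation":[20,0,0],"twist":[0,0,0],"grip":-0.1},{"translation":[35,0,0],"twist":[0,0,0],"grip":-0.1},{"translation":[35,0,0],"twist":[0,0,0],"grip":-0.1},{"translation":[25,0,0],"twist":[0,0,0],"grip":-0.1},{"translation":[5,0,0],"twist":[0,0,-0.14],"grip":-0.1},{"translation":[0,0,0],"twist":[0,0,-0.14],"grip":-0.1},{"translation":[0,0,0],"twist":[0,0,-0.14],"grip":-0.1},{"translation":[0,0,0],"twist":[0,0,-0.14],"grip":-0.1},{"translation":[0,0,0],"twist":[0,0,-0.14],"grip":-0.1},{"translation":[0,0,0],"twist":[0,0,-0.14],"grip":-0.1}]'
python3 -m pendant '[{"translation":[0,0,0],"twist":[0,0,-0.14],"grip":-0.1},{"translation":[0,0,0],"twist":[0,0,-0.14],"grip":-0.1},{"translation":[0,0,0],"twist":[0,0,-0.14],"grip":-0.1},{"translation":[0,0,0],"twist":[0,0,-0.14],"grip":-0.1},{"translation":[0,0,0],"twist":[0,0,-0.08],"grip":-0.1},{"translation":[0,0,0],"twist":[0,0,0],"grip":-0.1},{"translation":[0,0,0],"twist":[0,0,0],"grip":-0.1},{"translation":[0,0,0],"twist":[0,0,0],"grip":-0.1},{"translation":[0,0,0],"twist":[0,0,0],"grip":-0.1},{"translation":[0,0,0],"twist":[0,0,0],"grip":-0.1}]'
python3 -c "
from h import *
s=st(); delta(s,[.584,.036,.075],np.radians(184.3)); print(s['q'])
z=np.load('top0.npz');print(z['P'][164:174,222:236,2].max())"
```

```text
t: 21.3
tool_pos: [0.5848, 0.0336, 0.1871]
orientation: [-0.978, -2.983, -0.006]
force: [0.0, 0.6, -0.3]
opening: 0.0415
t: 22.3
tool_pos: [0.5857, 0.0289, 0.1864]
orientation: [0.037, -3.139, -0.006]
force: [0.8, -0.7, 0.5]
opening: 0.0417
t 22.3 p [0.5857 0.0289 0.1864] rv [ 0.037 -3.139 -0.006] F [ 0.8 -0.7  0.5] M [ 0.05 -0.09  0.04] op 0.0417
shift mm [  1.3   6.7 111.5] twist [ 0.004 -0.002 -0.052] yawx now -3.1182
[-0.04049122  0.11256743  1.5663711   0.00367355  1.46508355 -1.63505631]
1.1696819127093872
```

```bash
python3 -m pendant '[{"translation":[1,3,0],"twist":[0,0,-0.03],"grip":-0.1},{"translation":[0,3,5],"twist":[0,0,-0.02],"grip":-0.1},{"translation":[0,1,10],"twist":[0,0,0],"grip":-0.1},{"translation":[0,0,15],"twist":[0,0,0],"grip":-0.1},{"translation":[0,0,15],"twist":[0,0,0],"grip":-0.1},{"translation":[0,0,10],"twist":[0,0,0],"grip":-0.1},{"translation":[0,0,0],"twist":[0,0,0],"grip":-0.1},{"translation":[0,0,0],"twist":[0,0,0],"grip":-0.1},{"translation":[0,0,0],"twist":[0,0,0],"grip":-0.1},{"translation":[0,0,0],"twist":[0,0,0],"grip":-0.1}]'
python3 -c "
from h import *
s=st(); delta(s,[.584,.036,.075],np.radians(184.3))"
```

```text
t: 23.3
tool_pos: [0.5828, 0.037, 0.1245]
orientation: [0.121, -3.134, -0.006]
force: [0.1, 0.2, 0.6]
opening: 0.0417
t 23.3 p [0.5828 0.037  0.1245] rv [ 0.121 -3.134 -0.006] F [0.1 0.2 0.6] M [ 0.04 -0.13  0.04] op 0.0417
shift mm [-1.4 -1.3 49.5] twist [ 0.004 -0.005  0.002] yawx now -3.0645
```

```bash
python3 -m pendant '[{"translation":[-0.5,-0.5,8],"twist":[0.002,-0.002,0],"grip":-0.1},{"translation":[-0.5,-0.5,8],"twist":[0.002,-0.002,0],"grip":-0.1},{"translation":[0,0,8],"twist":[0,0,0],"grip":-0.1},{"translation":[0,0,8],"twist":[0,0,0],"grip":-0.1},{"translation":[0,0,8],"twist":[0,0,0],"grip":-0.1},{"translation":[0,0,4],"twist":[0,0,0],"grip":-0.1},{"translation":[0,0,1],"twist":[0,0,0],"grip":-0.1},{"translation":[0,0,0],"twist":[0,0,0],"grip":-0.1},{"translation":[0,0,0],"twist":[0,0,0],"grip":-0.1},{"translation":[0,0,0],"twist":[0,0,0],"grip":-0.1}]'
python3 -c "
from h import *
s=st(); delta(s,[.584,.036,.075],np.radians(184.3))"
```

```text
t: 24.3
tool_pos: [0.5845, 0.036, 0.0764]
orientation: [-0.121, 3.139, -0.0]
force: [0.0, 0.3, -0.1]
opening: 0.042
t 24.3 p [0.5845 0.036  0.0764] rv [-0.121  3.139 -0.   ] F [ 0.   0.3 -0.1] M [ 0.07 -0.15  0.03] op 0.042
shift mm [0.5 0.1 1.4] twist [-0.     0.001  0.002] yawx now -3.0646
```

```bash
python3 -m pendant '[{"translation":[0,0,0],"twist":[0,0,0],"grip":-0.5},{"translation":[0,0,0],"twist":[0,0,0],"grip":-0.9},{"translation":[0,0,0],"twist":[0,0,0],"grip":-0.9},{"translation":[0,0,0],"twist":[0,0,0],"grip":-0.9},{"translation":[0,0,0],"twist":[0,0,0],"grip":-0.9},{"translation":[0,0,0],"twist":[0,0,0],"grip":-0.9},{"translation":[0,0,0],"twist":[0,0,0],"grip":-0.9},{"translation":[0,0,0],"twist":[0,0,0],"grip":-0.9},{"translation":[0,0,0],"twist":[0,0,0],"grip":-0.9},{"translation":[0,0,0],"twist":[0,0,0],"grip":-0.9}]' 30
python3 -c "
from h import *
s=st(); delta(s,[.584,.036,.075],np.radians(184.3))"
```

```text
t: 25.3
tool_pos: [0.5852, 0.0368, 0.0774]
orientation: [-0.122, 3.137, 0.001]
force: [-1.2, 1.1, -0.5]
opening: 0.0195
t 25.3 p [0.5852 0.0368 0.0774] rv [-1.220e-01  3.137e+00  1.000e-03] F [-1.2  1.1 -0.5] M [ 0.22 -0.13 -0.02] op 0.0195
shift mm [ 1.3 -0.7  2.4] twist [0.001 0.002 0.002] yawx now -3.0641
```

```bash
cat > k.py <<'E'
from h import *
s=st(); m=R.from_rotvec(s["orientation"]).as_matrix(); y=np.arctan2(m[1,0],m[0,0]); print("knob",round((-3.0641-y)%(2*np.pi),4),"tilt",np.round(m[:2,2],3))
E
python3 -m pendant '[{"translation":[0,0,0],"twist":[0,0,0.05],"grip":-0.9},{"translation":[0,0,0],"twist":[0,0,0.06],"grip":-0.9},{"translation":[0,0,0],"twist":[0,0,0.06],"grip":-0.9},{"translation":[0,0,0],"twist":[0,0,0.06],"grip":-0.9},{"translation":[0,0,0],"twist":[0,0,0.06],"grip":-0.9},{"translation":[0,0,0],"twist":[0,0,0.06],"grip":-0.9},{"translation":[0,0,0],"twist":[0,0,0.06],"grip":-0.9},{"translation":[0,0,0],"twist":[0,0,0.03],"grip":-0.9},{"translation":[0,0,0],"twist":[0,0,0],"grip":-0.9},{"translation":[0,0,0],"twist":[0,0,0],"grip":-0.9}]'; python3 k.py
```

```text
t: 26.3
tool_pos: [0.5851, 0.0366, 0.0774]
orientation: [0.589, 3.084, 0.001]
force: [-0.6, 1.8, -0.6]
opening: 0.0201
t 26.3 p [0.5851 0.0366 0.0774] rv [5.890e-01 3.084e+00 1.000e-03] F [-0.6  1.8 -0.6] M [ 0.18 -0.13  0.09] op 0.0201
knob 0.4553 tilt [0.002 0.   ]
```

```bash
python3 -m pendant '[{"translation":[0,0,0],"twist":[0,0,0.05],"grip":-0.9},{"translation":[0,0,0],"twist":[0,0,0.05],"grip":-0.9},{"translation":[0,0,0],"twist":[0,0,0.05],"grip":-0.9},{"translation":[0,0,0],"twist":[0,0,0.05],"grip":-0.9},{"translation":[0,0,0],"twist":[0,0,0.03],"grip":-0.9},{"translation":[0,0,0],"twist":[0,0,0],"grip":-0.9},{"translation":[0,0,0],"twist":[0,0,0],"grip":-0.9},{"translation":[0,0,0],"twist":[0,0,0],"grip":-0.9},{"translation":[0,0,0],"twist":[0,0,0],"grip":-0.9},{"translation":[0,0,0],"twist":[0,0,0],"grip":-0.9}]'; python3 k.py
python3 -m pendant '[{"translation":[0,0,0],"twist":[0,0,0.03],"grip":-0.9},{"translation":[0,0,0],"twist":[0,0,0.03],"grip":-0.9},{"translation":[0,0,0],"twist":[0,0,0],"grip":-0.9},{"translation":[0,0,0],"twist":[0,0,0],"grip":-0.9},{"translation":[0,0,0],"twist":[0,0,0],"grip":-0.9},{"translation":[0,0,0],"twist":[0,0,0],"grip":-0.9},{"translation":[0,0,0],"twist":[0,0,0],"grip":-0.9},{"translation":[0,0,0],"twist":[0,0,0],"grip":-0.9},{"translation":[0,0,0],"twist":[0,0,0],"grip":-0.9},{"translation":[0,0,0],"twist":[0,0,0],"grip":-0.9}]'; python3 k.py
```

```text
t: 27.3
tool_pos: [0.5851, 0.0365, 0.0774]
orientation: [0.937, 2.996, 0.001]
force: [0.2, 0.6, 0.0]
opening: 0.0198
t 27.3 p [0.5851 0.0365 0.0774] rv [9.370e-01 2.996e+00 1.000e-03] F [0.2 0.6 0. ] M [ 0.21 -0.09  0.03] op 0.0198
knob 0.6838 tilt [ 0.002 -0.   ]
t: 28.3
tool_pos: [0.5851, 0.0365, 0.0774]
orientation: [1.032, 2.965, 0.0]
force: [-0.0, 1.7, -0.6]
opening: 0.0196
t 28.3 p [0.5851 0.0365 0.0774] rv [1.032 2.965 0.   ] F [-0.   1.7 -0.6] M [ 0.09 -0.03  0.09] op 0.0196
knob 0.7476 tilt [ 0.002 -0.   ]
```

```bash
cat > avg.py <<'E'
from h import *
import sys
E
for k in 1 2; do :; done
python3 -m pendant '[{"translation":[0,0,0],"twist":[0,0,0.02],"grip":-0.9},{"translation":[0,0,0],"twist":[0,0,0],"grip":-0.9},{"translation":[0,0,0],"twist":[0,0,0],"grip":-0.9},{"translation":[0,0,0],"twist":[0,0,0],"grip":-0.9},{"translation":[0,0,0],"twist":[0,0,0],"grip":-0.9},{"translation":[0,0,0],"twist":[0,0,0],"grip":-0.9},{"translation":[0,0,0],"twist":[0,0,0],"grip":-0.9},{"translation":[0,0,0],"twist":[0,0,0],"grip":-0.9},{"translation":[0,0,0],"twist":[0,0,0],"grip":-0.9},{"translation":[0,0,0],"twist":[0,0,0],"grip":-0.9}]' >/dev/null; python3 k.py
python3 -m pendant '[{"translation":[0,0,0],"twist":[0,0,0.03],"grip":-0.9},{"translation":[0,0,0],"twist":[0,0,0.02],"grip":-0.9},{"translation":[0,0,0],"twist":[0,0,0],"grip":-0.9},{"translation":[0,0,0],"twist":[0,0,0],"grip":-0.9},{"translation":[0,0,0],"twist":[0,0,0],"grip":-0.9},{"translation":[0,0,0],"twist":[0,0,0],"grip":-0.9},{"translation":[0,0,0],"twist":[0,0,0],"grip":-0.9},{"translation":[0,0,0],"twist":[0,0,0],"grip":-0.9},{"translation":[0,0,0],"twist":[0,0,0],"grip":-0.9},{"translation":[0,0,0],"twist":[0,0,0],"grip":-0.9}]'>/dev/null; python3 k.py
```

```text
t 29.3 p [0.5851 0.0365 0.0774] rv [1.064 2.954 0.   ] F [0.7 1.8 0.3] M [ 0.06 -0.05  0.16] op 0.0199
knob 0.7692 tilt [ 0.002 -0.   ]
t 30.3 p [0.5851 0.0364 0.0774] rv [1.145 2.923 0.   ] F [ 0.3  0.5 -0.2] M [ 0.12 -0.03  0.13] op 0.0196
knob 0.824 tilt [ 0.002 -0.   ]
```

```bash
cat > avg.py <<'E'
from h import *
a=[]
for _ in range(8): robot.read_camera("top"); a.append(robot.read_state()["wrist_torque"][2])
print("Mz avg",np.round(np.mean(a),3),"sd",np.round(np.std(a),3))
E
python3 avg.py
python3 -m pendant '[{"translation":[0,0,0],"twist":[0,0,0.03],"grip":-0.9},{"translation":[0,0,0],"twist":[0,0,0.02],"grip":-0.9},{"translation":[0,0,0],"twist":[0,0,0],"grip":-0.9},{"translation":[0,0,0],"twist":[0,0,0],"grip":-0.9},{"translation":[0,0,0],"twist":[0,0,0],"grip":-0.9},{"translation":[0,0,0],"twist":[0,0,0],"grip":-0.9},{"translation":[0,0,0],"twist":[0,0,0],"grip":-0.9},{"translation":[0,0,0],"twist":[0,0,0],"grip":-0.9},{"translation":[0,0,0],"twist":[0,0,0],"grip":-0.9},{"translation":[0,0,0],"twist":[0,0,0],"grip":-0.9}]'>/dev/null; python3 k.py; python3 avg.py
```

```text
Mz avg 0.088 sd 0.029
t 31.7 p [0.585  0.0365 0.0774] rv [1.223 2.891 0.   ] F [0.1 1.6 0.4] M [ 0.1  -0.04  0.18] op 0.0198
knob 0.8781 tilt [ 0.002 -0.001]
Mz avg 0.187 sd 0.034
```

Mz jumped from 0.09 to 0.19 N m between 0.824 and 0.878 rad, so the pad has met the block close to tooth 4. The camera gap puts contact just before tooth 4. Next I'll go past tooth 5.

```bash
python3 -m pendant '[{"translation":[0,0,0],"twist":[0,0,0.03],"grip":-0.9},{"translation":[0,0,0],"twist":[0,0,0.03],"grip":-0.9},{"translation":[0,0,0],"twist":[0,0,0.03],"grip":-0.9},{"translation":[0,0,0],"twist":[0,0,0.03],"grip":-0.9},{"translation":[0,0,0],"twist":[0,0,0.02],"grip":-0.9},{"translation":[0,0,0],"twist":[0,0,0],"grip":-0.9},{"translation":[0,0,0],"twist":[0,0,0],"grip":-0.9},{"translation":[0,0,0],"twist":[0,0,0],"grip":-0.9},{"translation":[0,0,0],"twist":[0,0,0],"grip":-0.9},{"translation":[0,0,0],"twist":[0,0,0],"grip":-0.9}]'>/dev/null; python3 k.py; python3 avg.py
```

```text
t 33.1 p [0.585  0.0364 0.0774] rv [1.44 2.79 0.  ] F [0.5 1.8 0.4] M [ 0.1  -0.03  0.22] op 0.0197
knob 1.0302 tilt [ 0.002 -0.001]
Mz avg 0.16 sd 0.014
```

```bash
python3 -m pendant '[{"translation":[0,0,0],"twist":[0,0,0.025],"grip":-0.9},{"translation":[0,0,0],"twist":[0,0,0.025],"grip":-0.9},{"translation":[0,0,0],"twist":[0,0,0.01],"grip":-0.9},{"translation":[0,0,0],"twist":[0,0,0],"grip":-0.9},{"translation":[0,0,0],"twist":[0,0,0],"grip":-0.9},{"translation":[0,0,0],"twist":[0,0,0],"grip":-0.9},{"translation":[0,0,0],"twist":[0,0,0],"grip":-0.9},{"translation":[0,0,0],"twist":[0,0,0],"grip":-0.9},{"translation":[0,0,0],"twist":[0,0,0],"grip":-0.9},{"translation":[0,0,0],"twist":[0,0,0],"grip":-0.9}]'>/dev/null; python3 k.py; python3 avg.py
```

```text
t 34.5 p [0.585  0.0364 0.0774] rv [1.53  2.742 0.   ] F [-0.1  1.2 -0.1] M [ 0.1  -0.03  0.3 ] op 0.0196
knob 1.0953 tilt [ 0.002 -0.001]
Mz avg 0.252 sd 0.021
```

That is 0.048 rad past tooth 5, so I'll release slowly, rise and back off to look.

```bash
python3 -m pendant '[{"translation":[0,0,0],"twist":[0,0,0],"grip":-0.4},{"translation":[0,0,0],"twist":[0,0,0],"grip":-0.1},{"translation":[0,0,0],"twist":[0,0,0],"grip":-0.1},{"translation":[0,0,0],"twist":[0,0,0],"grip":-0.1},{"translation":[0,0,0],"twist":[0,0,0],"grip":-0.1},{"translation":[0,0,-5],"twist":[0,0,0],"grip":-0.1},{"translation":[0,0,-15],"twist":[0,0,0],"grip":-0.1},{"translation":[0,0,-25],"twist":[0,0,0],"grip":-0.1},{"translation":[0,0,-35],"twist":[0,0,0],"grip":-0.1},{"translation":[0,0,-35],"twist":[0,0,0],"grip":-0.1}]'
python3 -c "
from h import *
s=st(); delta(s,[.605,-.222,.188],np.radians(94.2))"
```

```text
t: 35.9
tool_pos: [0.581, 0.0359, 0.1931]
orientation: [-1.529, -2.736, 0.008]
force: [0.8, 0.5, 0.2]
opening: 0.0418
t 35.9 p [0.581  0.0359 0.1931] rv [-1.529 -2.736  0.008] F [0.8 0.5 0.2] M [ 0.03 -0.18 -0.05] op 0.0418
shift mm [-232.2 -114.7    5.2] twist [-0.008 -0.001  0.478] yawx now 2.1223
```

```bash
python3 -m pendant '[{"translation":[-20,-10,0],"twist":[0,0,0],"grip":-0.1},{"translation":[-40,-20,0],"twist":[0,0,0],"grip":-0.1},{"translation":[-42,-21,0],"twist":[0,0,0],"grip":-0.1},{"translation":[-42,-21,0],"twist":[0,0,0],"grip":-0.1},{"translation":[-35,-17,0],"twist":[0,0,0],"grip":-0.1},{"translation":[-12,-6,0],"twist":[0,0,0.12],"grip":-0.1},{"translation":[0,0,0],"twist":[0,0,0.14],"grip":-0.1},{"translation":[0,0,0],"twist":[0,0,0.13],"grip":-0.1},{"translation":[0,0,0],"twist":[0,0,0.05],"grip":-0.1},{"translation":[0,0,0],"twist":[0,0,0],"grip":-0.1}]'
python3 -m pendant '[{"translation":[0,0,0],"twist":[0,0,0],"grip":-0.1},{"translation":[0,0,0],"twist":[0,0,0],"grip":-0.1},{"translation":[0,0,0],"twist":[0,0,0],"grip":-0.1},{"translation":[0,0,0],"twist":[0,0,0],"grip":-0.1},{"translation":[0,0,0],"twist":[0,0,0],"grip":-0.1},{"translation":[0,0,0],"twist":[0,0,0],"grip":-0.1},{"translation":[0,0,0],"twist":[0,0,0],"grip":-0.1},{"translation":[0,0,0],"twist":[0,0,0],"grip":-0.1},{"translation":[0,0,0],"twist":[0,0,0],"grip":-0.1},{"translation":[0,0,0],"twist":[0,0,0],"grip":-0.1}]' >/dev/null
python3 - <<'E'
from gap import *
s=st(); j=robot.camera_info("wrist"); p,d=robot.read_camera("wrist"); np.savez("w5.npz",p=p,d=d,M=j["cam_to_world"])
L=prof("w5.npz")
k=(abs(L[...,0])<20)&(L[...,1]>-28)&(L[...,1]<5)&(L[...,2]>62)&(L[...,2]<68); print("jaw front y",np.round(np.percentile(L[k][:,1],[1,5]),2))
for c0 in(-18,14):
    k=(abs(L[...,0]-c0)<1.5)&(L[...,1]>-30)&(L[...,1]<6)&(L[...,2]<75); v,u=np.where(k); col=int(np.median(u))
    print(col,[np.round(L[r,col,1:],1).tolist() for r in range(v.min(),v.max()+1)])
k=(L[...,2]>98)&(L[...,2]<112)&(L[...,1]>40)&(L[...,1]<130)&(abs(L[...,0])<50)
if k.sum()>30: r=cv2.minAreaRect(L[k][:,:2].astype(np.float32)); print("bar",r)
cv2.imwrite("pics/w5.png",cv2.resize(p[0:220,130:390,::-1],None,fx=2.7,fy=2.7,interpolation=cv2.INTER_CUBIC))
P,dd,ii=cam("top"); T=pts(dd,ii); b=np.zeros(dd.shape,bool); b[160:215,222:335]=1; m=b&(T[...,2]>.098)&(T[...,2]<.115); print("top bar",cv2.minAreaRect((T[m][:,:2]*1000).astype(np.float32)))
cv2.imwrite("pics/top5.png",P[...,::-1])
E
```

```text
t: 36.9
tool_pos: [0.6078, -0.1866, 0.2199]
orientation: [2.099, 2.311, 0.013]
force: [-0.8, -0.3, -0.9]
opening: 0.042
t 37.9 p [ 0.6081 -0.186   0.222 ] rv [2.091 2.317 0.014] F [-0.3 -0.  -1. ] M [-0.02 -0.08  0.02] op 0.0418
w5.npz block top 2848 y 1,99% [-118.4  -30.8] z 73.0
w5.npz stop 480 y 1,99% [-139.  -121.4] z 57.5
w5.npz pad top 250 y 1,99% [-28.1  -9.8] z 57.3
w5.npz jaw top 601 y 1,99% [-9.9 15.5] z 65.0
block rect vise frame [ -0.6 -74.7] [56.2 90.6] 0.05
jaw front y [-10.29  -9.56]
234 [[5.7, 64.3], [4.6, 64.3], [3.1, 65.7], [2.2, 64.5], [0.7, 66.1], [-0.1, 64.9], [-1.5, 66.2], [-2.3, 64.5], [-3.1, 62.8], [-4.4, 63.4], [-5.7, 64.6], [-7.0, 65.1], [-8.1, 65.2], [-8.8, 62.8], [-9.2, 59.3], [-9.7, 55.4], [-10.1, 51.2], [-10.6, 47.4], [-11.1, 43.6], [-9.7, 28.1], [-10.2, 23.9], [-11.7, 25.6], [-12.9, 25.1], [-13.9, 23.2], [-20.4, 57.8], [-21.4, 57.5], [-22.6, 57.9], [-23.8, 58.1], [-24.8, 57.5], [-25.9, 57.0], [-27.0, 56.7], [-28.2, 57.0]]
264 [[5.3, 64.3], [4.0, 65.2], [3.0, 64.2], [1.5, 66.2], [0.6, 65.1], [-0.6, 65.2], [-1.8, 65.8], [-2.7, 64.4], [-3.7, 63.8], [-5.0, 64.9], [-6.3, 65.7], [-7.3, 64.8], [-8.5, 65.1], [-9.2, 62.9], [-10.0, 61.4], [-9.4, 51.6], [-10.3, 50.3], [-11.5, 50.5], [-12.7, 50.6], [-13.3, 47.3], [-14.4, 46.8], [-15.8, 48.2], [-16.6, 46.1], [-18.1, 48.0], [-20.6, 56.6], [-21.7, 56.4], [-23.0, 57.7], [-24.1, 57.5], [-25.2, 57.4], [-26.2, 56.8], [-27.3, 56.5]]
top bar ((582.3101806640625, 36.233245849609375), (20.266311645507812, 64.05570983886719), 34.4337043762207)
```

View pics/w5.png

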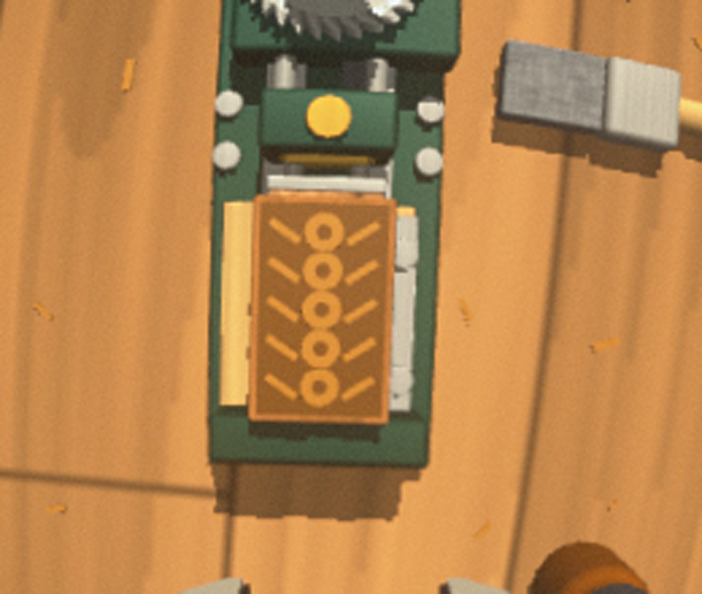

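The block sits square in the corner. The knob reads 1.045 rad, which is tooth 5, and the pad has yielded about 4.1 mm, which means about 9.3 N. The robot is clear, so I'll hand in.

```bash
python3 -c "
from h import *
st(); print(robot.close_job())"
```

```text
t 38.0 p [ 0.608  -0.186   0.2219] rv [2.091 2.317 0.014] F [ 0.3 -0.4 -0.4] M [-0.07 -0.07 -0.02] op 0.0416
the job is handed in; nothing more can be done
None
```

I stood the block in the nest carved face up and pushed it gently against the side fence, then the end stop, until I felt both (under 10 N). Then I let go of it. I turned the T-bar knob clockwise to 1.095 rad, just past tooth 5, released it and backed off. The job was handed in at 38 s.

**Last checks:**
- **Block:** its centre is at about (-0.6, -74.7) mm in the vise frame, against (0, -75) for home, and square to within 0.01 rad.
- **Knob:** after release it rests at about 1.045 rad, so the pawl is holding at tooth 5.
- **Pad:** it has yielded about 4.1 mm, which means roughly 9.3 N; that is worked out from the pictures, not measured directly.
- **Robot:** it is clear, and no other thing was touched on purpose. I did not measure the bystanders at the end.

**What disagreed:**
- **Contact point:** the camera put the pad's first contact at 0.79 rad, just before tooth 4. The noisy wrist torque only rose clearly between 0.82 and 0.88 rad, so it could not confirm contact came before that click. I went by the camera. Even with contact just after tooth 4, tooth 5 should still give about 7.9 to 8.4 N, inside the 7.2 to 14 N limits.
- **Cameras:** the scene camera differed from the top camera by about 4 mm, so I used the top and wrist cameras, and touch, instead.

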